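# Isolate the welding positioner and roll the plate round by hand

### The job

First switch the isolator off: turn the bar handle on the grey switch box anticlockwise from the bar mark to the ring mark until it snaps over, and leave it off. Then take the black crank handle on the tilted welding plate and turn the plate by hand clockwise (as seen facing the plate): up to the fixed pointer at the plate's top, on past it for one complete turn, and stop with the handle at the pointer again. Let go, and leave the tools and loose parts on the bench where they lie.

Things in the scene. Friction and masses are not known exactly. Their poses are not given: they have to be found in the camera images.
- iso_handle (a joint): Rotary handle of the isolator, rad: 0 = on (its nose at the bar mark), 1.05 = off (nose at the ring mark), growing anticlockwise seen from above, about the vertical axis through point switch_grip. An over-centre spring snaps it to the nearer end past the middle (0.52); about 0.1 N m is needed to leave an end. Hard stops at both ends.
- switch_grip (a point): Middle of the isolator's black bar handle, on its vertical turning axis, 26 mm above its foot, 16 mm below its top. The bar is 60 mm long (point's x), 14 mm wide (y), 32 mm high, on a round foot 56 mm across and 10 mm high; its nose, with a white line on top, points along the point's +x. z is up; the point turns with the handle.
- isolator: Grey switch box fixed to the bench, 120 x 110 x 85 mm high, origin under its centre. On its top the handle stands on a white disc 3 mm high; the handle's foot is 88 mm above the bench. Seen from above, the bar mark (on) is 30 degrees clockwise and the ring mark (off) 30 degrees anticlockwise of the box's own +x axis.
- faceplate (a joint): Turn of the plate in rad: 0 = handle at the pointer, growing clockwise as seen facing the plate (looking against its z axis), counted on over several turns, so 6.28 = at the pointer again after one complete turn. It starts before the pointer, at -2.0 to -0.5. It turns freely with friction of about 0.15 N m (1.5 N at the handle; a little more when turned fast) and stays where it is left.
- plate_centre (a point): Centre of the plate's upper face. z is the turning axis, out of the face, leaning 35 degrees from vertical to the positioner's front; x points from the centre to the handle and turns with the plate. Steel plate 240 mm across, 12 mm thick; at its centre a tube stub with a flange 84 mm across, 74 mm high in all, and clamps 10 mm high within 63 mm of the axis.
- handle_mid (a point): Point on the crank handle's axis, 45 mm above the plate's face, 100 mm from the turning axis; axes as plate_centre. The handle is a black cylinder 22 mm across, its top 72 mm above the face, standing square on the plate (so leaning with it). It is a sleeve that spins freely on its pin: fingers can hold it without turning as it goes round.
- pointer_tip (a point): Tip of the fixed steel pointer at the uppermost edge of the plate, 121 mm from the axis, 12 mm above the plane of the face; it points inwards at the plate's centre.
- positioner: The fixed stand of the plate: foot 270 x 220 mm, grey yoke and drum; origin on the bench, under its middle. The plate leans towards the body's -x; the centre of its face is 160 mm above the bench and 20 mm towards -x of the origin.
- hammer: Hammer lying on the bench, a bystander. Origin under its middle.
- spanner: Spanner lying on the bench, a bystander.
- tube_offcut: Short steel tube 54 mm across, 55 mm high, standing on the bench, a bystander.
- spare_flange: Flat steel ring 84 mm across, 10 mm thick, a bystander.
- grinding_disc: Dark disc 114 mm across, 6 mm thick, a bystander.
- spray_can: Can 60 mm across, 170 mm high, standing, a bystander.
- setting_block: Dark steel block 60 x 40 x 30 mm, a bystander.
- wire_brush: Brush with a wooden handle lying on the bench, a bystander.
There are look-alikes about, which are no part of the job. What is shaped like the isolator but purple is not meant.

How it is judged:
By the outcome, as a careful person would: the job done as asked, in the order asked, and still so for the second after the job is handed in, with the robot touching nothing.
It also fails if it takes over 64 s, if anything falls off the work surface, if the arm or the gripper's body presses on something with over 40 N, if the wrist force passes 120 N, or if a joint passes its speed limit or range.

### The arm

A 6-joint arm with a two-finger parallel gripper is mounted at the origin on the work surface. World frame = base frame: x ahead of the robot, y to its left, z up, the work surface at z = 0. Lengths are in m, angles in rad, forces in N, time in s.
With the tool pointing down it reaches from about 0.35 to 0.775 m from the base axis. Payload 5.5 kg.
Tool frame: the origin (TCP) lies midway between the tips of the shut fingers; the grasp point (between the pads) lies 19 mm behind it; z points along the fingers, y is the line along which they close (so a half turn about z gives the same grasp; the last joint's range is limited). The gripper opens to 85 mm and grips with 20 to 120 N. Pads are 22 mm wide; open, the fingers measure 114 mm over their backs; the gripper's body (76 mm by 85 mm) begins 54 mm behind the grasp point. The pads swing forward as they close: fully open they stand 13 mm farther back than shut.
Start: joints at [1.077, 0.313, 0.046, 1.304, 0, 1.431], TCP at [0.199, 0.539, 0.203] pointing down, gripper open.
Joint ranges: [-2.76, 2.76], [-0.86, 1.69], [-1.03, 1.26], [-2.2, 2.34], [-1.47, 1.5], [-3.14, 3.14]. Speed limits (rad/s): [2.57, 2.57, 3.14, 3.14, 3.14, 3.14].

### API

Orientations are given as a unit quaternion [w, x, y, z].
In Python, from workcell import telemetry, imaging, env gives the robot as it stands. The module is installed in compiled form; this text tells all that it offers.
- The arm moves only by the tool step_arm, never from a script. Its argument "moves" is a list of rows, each a list of 3 entries, a list of its own where there are three numbers: the shift along the tool's x, y, z in mm, then the turn, a rotation vector about the tool's x, y, z in rad, then the finger opening in mm, from 0 to 85.4. A call has 1 to 8 rows; each row is the pose to reach, as a shift and turn from the pose commanded when the call began, along the tool's axes at that moment; what a row does not reach only later rows make up. A row lasts 1/12 s, in which the tool goes at most 41.7 mm and 7.16 degrees, less where a joint would pass 70% of its speed; a pose out of reach is approached as far as the arm can. A call with a gripper value outside its range is refused whole. The fingers move at their own pace and stop on an object; "grip_force" is the grip in N (left out, the last holds). Time passes only in rows, so rows that repeat a pose let the fingers close. It gives the time, the measured TCP pose, the force, the opening and the grip force at its end, in the units of the state.
- telemetry.get_state(): the state, without advancing time (a new reading comes with each control period).
- imaging.read_camera(name): name is "scene" or "top" or "wrist"; returns the picture (400x640x3 uint8, red, green, blue); there is no depth.
- imaging.camera_params(name): a dict with "camera_matrix" (3x3 intrinsics, pixels), "D" ([k1, k2, p1, p2, k3] as OpenCV has them; the pictures are not rectified), "pose" (4x4, takes a point from camera to world coordinates). Camera axes: x right, y up, looking along -z (the intrinsics and any distortion apply to the point x, -y, -z); pixel columns grow to the right and rows downward; lengths in m; the calibration is good to about 2 mm. A picture is of the moment at which its call begins: read the wrist's pose just before it. camera_params takes no time and is no camera call; for the wrist camera it gives the pose at the moment of the call.
- env.hand_in(): hands the job in; it is judged then, once.
The state is a dict: "clock": time; "joint_pos": joint angles; "qvel": joint speeds; "tau": joint torques, N m; "tcp_pos": TCP position; "orientation": TCP orientation; "wrist_force": force on the tool from outside, world axes, zero at the start; "ft_torque": the same for the moment, N m; "finger_gap": finger opening in m; "grip_force": force on a finger pad.
Only numpy, scipy, OpenCV 4.12 (cv2) and the standard library are available. Lean on these libraries where they do the work, as an engineer would, in place of code of your own. Each camera call takes 0.05 s, during which the arm holds its last target. There are 200 camera calls.

## Working session

There is one attempt and no reset: what is moved stays moved. The work goes in short steps, Python scripts to look and compute and a tool call to move; the robot and the scene stay as the last step left them, time stands still between calls to the robot, and variables do not carry over. Pictures are saved under pics/ and viewed, at most 10 in all, crops included, and the job is handed in when it is done.

Besides the shell and the picture viewer there is one more tool, called after "Request:" as a command line: name --argument value ..., lists and objects as JSON in quotes. step_arm: Moves the arm, as the interface text tells. Its arguments: {"type":"object","properties":{"moves":{"type":"array"},"grip_force":{"type":"number"}},"required":["moves"]}

```bash
mkdir -p pics
cat > h.py <<'E'
import numpy as np, cv2
from workcell import telemetry, imaging, env
from scipy.spatial.transform import Rotation as R
def shot(n,f=None):
    p=imaging.camera_params(n); im=imaging.read_camera(n)
    if f: cv2.imwrite('pics/'+f,im[:,:,::-1])
    return im,p
def proj(p,X):
    X=np.atleast_2d(X).astype(float); T=np.linalg.inv(p['pose']); c=X@T[:3,:3].T+T[:3,3]
    c=c*[1,-1,-1]
    return cv2.projectPoints(c.reshape(-1,1,3),np.zeros(3),np.zeros(3),np.array(p['camera_matrix']),np.array(p['D'],float))[0].reshape(-1,2)
def ray(p,uv):
    q=cv2.undistortPoints(np.array([[uv]],float),np.array(p['camera_matrix']),np.array(p['D'],float))[0,0]
    d=p['pose'][:3,:3]@np.array([q[0],-q[1],-1]); return np.array(p['pose'][:3,3]),d/np.linalg.norm(d)
def onz(p,uv,z):
    o,d=ray(p,uv); return o+d*(z-o[2])/d[2]
def tri(rs):
    A=0;b=0
    for o,d in rs:
        M=np.eye(3)-np.outer(d,d); A=A+M; b=b+M@o
    x=np.linalg.solve(A,b); return x,[np.linalg.norm((np.eye(3)-np.outer(d,d))@(x-o)) for o,d in rs]
E
python3 - <<'E'
from h import *
a,p=shot('scene','s1.png'); b,q=shot('top','t1.png'); c,r=shot('wrist','w1.png')
np.set_printoptions(precision=4,suppress=True)
for x in (p,q,r): print(x['pose'],x['camera_matrix'][0][0],x['D'])
print(telemetry.get_state())
E
```

```text
[[ 0.6488 -0.5215  0.5541  1.2877]
 [ 0.761   0.4445 -0.4726 -0.7175]
 [ 0.0002  0.7283  0.6853  1.1467]
 [ 0.      0.      0.      1.    ]] 502.0270912476737 [0.0126 0.     0.     0.     0.    ]
[[-0.0173  0.9826 -0.1849  0.2505]
 [-0.9998 -0.0195 -0.0103 -0.0646]
 [-0.0137  0.1847  0.9827  1.5387]
 [ 0.      0.      0.      1.    ]] 495.01693132952903 [-0.102  0.     0.     0.     0.   ]
[[ 0.3471 -0.8891 -0.2984  0.1215]
 [ 0.9378  0.3284  0.1127  0.5677]
 [-0.0022 -0.319   0.9478  0.3732]
 [ 0.      0.      0.      1.    ]] 344.50537512727135 [-0.0397  0.      0.      0.      0.    ]
{'clock': 0.15, 'joint_pos': array([1.0774, 0.3139, 0.0452, 1.3036, 0.    , 1.4312]), 'qvel': array([-0.0012, -0.0035,  0.0027,  0.0002, -0.0001, -0.0013]), 'tau': array([  0.0012, -48.1066,  29.8815,   0.0139,  -0.0001,  -0.    ]), 'tcp_pos': array([0.199 , 0.539 , 0.2018]), 'orientation': array([-0.0002,  0.176 ,  0.9844, -0.0007]), 'wrist_force': array([-0.1868,  0.8382,  0.4803]), 'ft_torque': array([ 0.0231, -0.0211, -0.025 ]), 'grip_force': 0.0, 'finger_gap': 0.08565433269982166}
```

View pics/s1.png

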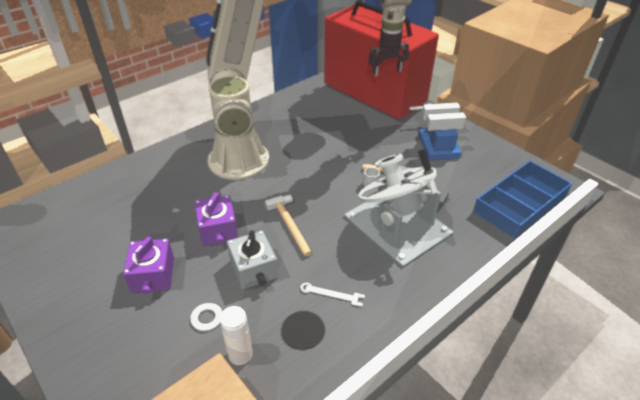

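View pics/t1.png

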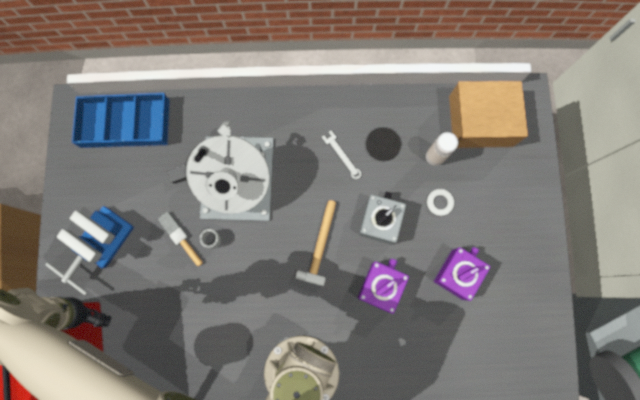

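Isolator candidates: grey box, top (384,217) / scene (251,258), against purple ones at top (384,285) and (463,272). I choose the grey one. The crank is the black cylinder at top (201,154) / scene (424,162). Next, one close crop of both.

Run:
```python
import cv2,numpy as np
s=cv2.imread('pics/s1.png');t=cv2.imread('pics/t1.png')
z=lambda im,u,v,w,h:cv2.resize(im[v:v+h,u:u+w],(400,300),interpolation=cv2.INTER_CUBIC)
cv2.imwrite('pics/c1.png',np.vstack([np.hstack([z(t,164,111,128,120-24),z(s,336,132,128,96+0)]),np.hstack([z(t,352,190,64,48),z(s,212,222,80,60)])]))
```

```text
(no output)
```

View pics/c1.png

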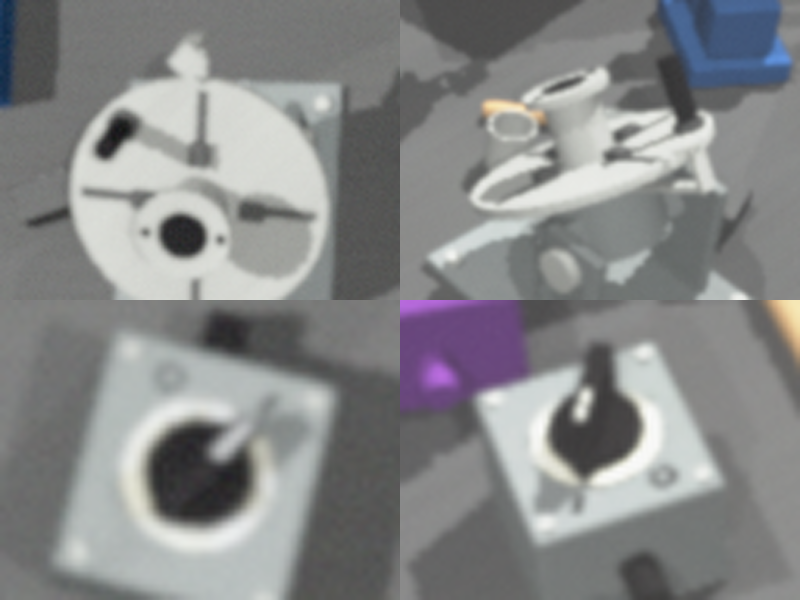

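The crop shows the grey isolator with its nose at the bar mark: disc at top (383.5,217.7) and scene (251.4,250), ring mark at top (379.4,202.2) and scene (264.8,257). The crank's top is at top (198.6,159.6) and scene (423.7,154.4). The plate leans roughly towards the robot.

Run:
```python
from h import *
from scipy.optimize import least_squares
np.set_printoptions(precision=4,suppress=True)
S=imaging.camera_params('scene');T=imaging.camera_params('top')
pr={'disc':((383.5,217.7),(251.4,250)),'ring':((379.4,202.2),(264.8,257)),'nosetop':((388,210),(249,241)),'htop':((198.6,159.6),(423.7,154.4)),'hbase':((203.5,151.5),(428.2,171)),'tube':((222.6,186.5),(389.4,159.8))}
for k,(a,b) in pr.items(): print(k,*tri([ray(T,a),ray(S,b)]))
def frame(x,y,psi,th):
    Y=R.from_euler('z',psi).as_matrix(); c=np.array([x,y,0])+Y@[-.02,0,.16]
    z=Y@[-np.sin(.6109),0,np.cos(.6109)]; up=Y@[np.cos(.6109),0,np.sin(.6109)]
    # clockwise seen from +z: negative rot about z
    ax=R.from_rotvec(-th*z).apply(up); return c,z,up,ax
def res(v):
    c,z,up,ax=frame(*v); P=[c+.1*ax+.072*z,c+.1*ax,c+.074*z]
    ks=['htop','hbase','tube']
    return np.r_[(proj(T,P)-[pr[k][0] for k in ks]).ravel(),(proj(S,P)-[pr[k][1] for k in ks]).ravel()]
s=least_squares(res,[.55,.25,0,-.8],loss='soft_l1');print(s.x,s.fun)
c,z,up,ax=frame(*s.x);print(c,z,up,ax,'hmid',c+.1*ax+.045*z)
print(proj(T,c+.121*up+.012*z),proj(S,c+.121*up+.012*z))
def r2(v):
    a=v[2]; e=lambda t,r,h:[v[0]+r*np.cos(a+t),v[1]+r*np.sin(a+t),h]
    P=[e(0,0,.088),e(np.pi/6,v[3],.085)]
    return np.r_[(proj(T,P)-[pr[k][0] for k in('disc','ring')]).ravel(),(proj(S,P)-[pr[k][1] for k in('disc','ring')]).ravel()]
s=least_squares(r2,[.4,-.2,0,.045]);print(s.x,s.fun)
```

```text
disc [ 0.4564 -0.2526  0.0838] [np.float64(0.0012917032427815984), np.float64(0.0012917032427814726)]
ring [ 0.5033 -0.2412  0.0867] [np.float64(0.0021635020785367378), np.float64(0.0021635020785365656)]
nosetop [ 0.4696 -0.2611  0.1385] [np.float64(0.0008379356371479134), np.float64(0.000837935637147929)]
htop [0.6048 0.2655 0.2469] [np.float64(0.004799239846918247), np.float64(0.004799239846918076)]
hbase [0.6368 0.2601 0.2084] [np.float64(0.002495341059122846), np.float64(0.0024953410591228506)]
tube [0.5338 0.2029 0.2171] [np.float64(0.0032682243349903815), np.float64(0.003268224334990325)]
[ 0.5955  0.1937 -0.1019 -0.7895] [-2.2761 -0.3345 -0.1406 -0.961  -0.1843 -0.8919 -2.6746 -3.738  -0.2675
  2.8624 -1.7153 -0.334 ]
[0.5756 0.1958 0.16  ] [-0.5706  0.0584  0.8191] [ 0.8149 -0.0833  0.5736] [0.6461 0.6476 0.4039] hmid [0.6146 0.2632 0.2373]
[[226.9897 136.5119]] [[420.0263 179.0886]]
[ 0.4573 -0.2529 -0.2652  0.0473] [-0.0983 -0.7374 -0.8085 -0.1811 -0.5099 -0.6984 -0.6931  0.3661]
```

```bash
cat >> h.py <<'E'
def rel(pos,rot=None):
    "shift (mm, tool axes) and rotvec to bring measured pose to pos, rot (matrix)"
    s=telemetry.get_state(); q=s['orientation']; A=R.from_quat(np.r_[q[1:],q[0]])
    d=A.inv().apply(np.array(pos)-s['tcp_pos'])*1000
    w=np.zeros(3) if rot is None else (A.inv()*R.from_matrix(rot)).as_rotvec()
    return d.round(1),w.round(3)
def down(a): # tool down, closing dir at angle a
    y=np.array([np.cos(a),np.sin(a),0]); z=np.array([0,0,-1.]); return np.c_[np.cross(y,z),y,z]
E
python3 - <<'E'
from h import *
print(rel([.36,.12,.29],down(.78)), rel([.457,-.253,.23],down(.78)))
E
```

```text
(array([-296.2, -337.4,  -87.8]), array([-0.001,  0.   ,  0.437])) (array([-516.4, -653.6,  -27.4]), array([-0.001,  0.   ,  0.437]))
```

Request:
step_arm --moves '[[[-50,-60,-50],[0,0,0.05],85],[[-74,-84,-80],[0,0,0.1],85],[[-100,-112,-88],[0,0,0.15],85],[[-124,-140,-88],[0,0,0.2],85],[[-149,-168,-88],[0,0,0.25],85],[[-174,-196,-88],[0,0,0.3],85],[[-198,-225,-88],[0,0,0.35],85],[[-223,-253,-88],[0,0,0.437],85]]'

```text
clock: 0.82
tcp_pos: [0.3119, 0.2466, 0.2905]
orientation: [0.0, 0.386, 0.922, 0.0]
wrist_force: [1.6, 0.2, -0.6]
finger_gap: 0.085
grip_force: 0.0
```

Run:
```python
from h import *
s=telemetry.get_state();print(s['tcp_pos'],s['joint_pos'].round(2),s['wrist_force'])
print(rel([.36,.12,.29],down(.78)), rel([.457,-.253,.23],down(.78)))
```

```text
[0.31185628 0.24662157 0.2904657 ] [ 0.47 -0.05 -0.16  1.46 -0.    1.26] [ 1.56669877  0.20226637 -0.60988167]
(array([-124. ,  -54.6,    0.5]), array([ 0.001,  0.   , -0.002])) (array([-457.7, -247.4,   60.4]), array([ 0.001,  0.   , -0.002]))
```

Request:
step_arm --moves '[[[-36,-19,0],[0,0,0],60],[[-72,-38,0],[0,0,0],60],[[-108,-57,0],[0,0,0],60],[[-144,-76,0],[0,0,0],60],[[-180,-95,5],[0,0,0],60],[[-216,-114,10],[0,0,0],60],[[-252,-133,20],[0,0,0],60],[[-288,-152,30],[0,0,0],60]]'

```text
clock: 1.48
tcp_pos: [0.4063, -0.065, 0.2602]
orientation: [0.001, 0.385, 0.923, 0.0]
wrist_force: [1.1, 1.0, 0.2]
finger_gap: 0.0601
grip_force: 0.0
```

Request:
step_arm --moves '[[[-36,-19,5],[0,0,0],60],[[-72,-38,10],[0,0,0],60],[[-108,-57,15],[0,0,0],60],[[-144,-76,25],[0,0,0],60],[[-169,-95,30],[0,0,0],60],[[-169,-95,30],[0,0,0],60],[[-169,-95,30],[0,0,0],60]]'

```text
clock: 2.07
tcp_pos: [0.4568, -0.2509, 0.2289]
orientation: [-0.001, 0.387, 0.922, 0.001]
wrist_force: [-0.3, 1.5, 0.7]
finger_gap: 0.0603
grip_force: 0.0
```

Run:
```python
from h import *
s=telemetry.get_state();print(s['tcp_pos'],s['joint_pos'].round(2))
im,p=shot('wrist','w2.png')
print(rel([.457,-.253,.23],down(.78)))
print('axis top',proj(p,[[.457,-.253,.130],[.457,-.253,.088]]))
```

```text
[ 0.45679697 -0.25092763  0.22885176] [-0.66  0.2  -0.03  1.34  0.    0.14]
(array([-2.5, -2.1, -0.5]), array([ 0.   , -0.002, -0.001]))
axis top [[318.52041069 185.58100796]
 [318.66238385 172.34398695]]
```

View pics/w2.png

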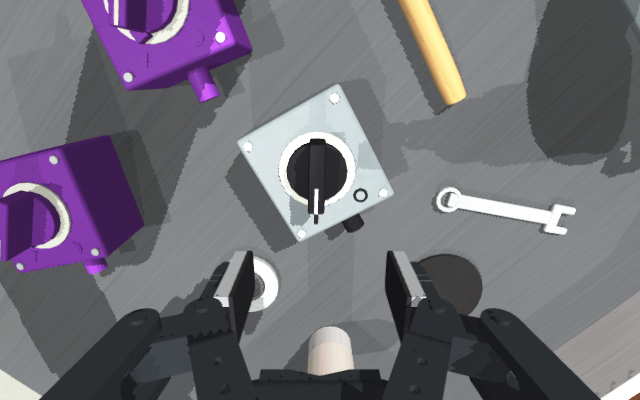

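The wrist view shows the grey box, not a purple one: disc centre at about (317,170), bar from (317,139) to (316,213), nose towards the bar mark. I'll check the model's projections against this, and at two heights.

Run:
```python
from h import *
im,p=shot('wrist')
c=np.array([.457,-.253]);
for a in(-.79,):
  n=np.array([np.cos(a),np.sin(a)]);t=np.array([-n[1],n[0]])
  P=[[*(c+n*r),h] for r,h in((.03,.13),(-.03,.13),(.03,.098),(.028,.098),(-.028,.098))]+[[*(c+t*r),.098] for r in(.028,-.028)]+[[*(c+t*r),.13] for r in(.007,-.007)]
  print(proj(p,P).round(1))
  b=-.265
  print('ring',proj(p,[*(c+.0473*np.array([np.cos(b+.5236),np.sin(b+.5236)])),.085]))
g=im.astype(int).sum(2)
print('col317',[ (v,int(g[v,312])) for v in range(128,222,3)])
print('row160',[ (u,int(g[150,u])) for u in range(272,362,3)])
print('row175',[ (u,int(g[172,u])) for u in range(272,362,3)])
for uv in((334.5,97.5),(247.5,147),(383,193),(301.5,234)): print('bolt',onz(p,uv,.086))
```

```text
[[317.6 219.9]
 [317.3 150.4]
 [317.8 206.6]
 [317.8 204.6]
 [317.5 145.4]
 [348.3 175.8]
 [287.  175.9]
 [326.  186.3]
 [309.  186.3]]
ring [[360.09452015 195.57463541]]
col317 [(128, 639), (131, 631), (134, 765), (137, 765), (140, 90), (143, 90), (146, 149), (149, 184), (152, 181), (155, 179), (158, 175), (161, 177), (164, 169), (167, 174), (170, 170), (173, 170), (176, 169), (179, 163), (182, 162), (185, 164), (188, 159), (191, 168), (194, 167), (197, 181), (200, 181), (203, 184), (206, 211), (209, 202), (212, 205), (215, 658), (218, 658), (221, 662)]
row160 [(272, 680), (275, 681), (278, 680), (281, 674), (284, 764), (287, 765), (290, 765), (293, 763), (296, 91), (299, 166), (302, 169), (305, 126), (308, 112), (311, 183), (314, 177), (317, 163), (320, 162), (323, 142), (326, 131), (329, 133), (332, 142), (335, 125), (338, 755), (341, 759), (344, 765), (347, 765), (350, 652), (353, 660), (356, 654), (359, 567)]
row175 [(272, 678), (275, 678), (278, 758), (281, 765), (284, 717), (287, 164), (290, 169), (293, 167), (296, 120), (299, 121), (302, 117), (305, 117), (308, 126), (311, 173), (314, 165), (317, 155), (320, 155), (323, 133), (326, 128), (329, 128), (332, 128), (335, 126), (338, 148), (341, 145), (344, 155), (347, 763), (350, 765), (353, 764), (356, 651), (359, 658)]
bolt [ 0.41949651 -0.19363866  0.086     ]
bolt [ 0.39362258 -0.28124067  0.086     ]
bolt [ 0.5162637 -0.2233989  0.086    ]
bolt [ 0.49018682 -0.31008771  0.086     ]
```

Run:
```python
from h import *
print(rel([.4545,-.251,.104],down(.77)))
```

```text
(array([ 1.00e-01, -3.20e+00,  1.26e+02]), array([ 0.   , -0.001,  0.01 ]))
```

Request:
step_arm --moves '[[[0,-3,20],[0,0,0.01],60],[[0,-3,45],[0,0,0.01],60],[[0,-3,70],[0,0,0.01],60],[[0,-3,95],[0,0,0.01],60],[[0,-3,115],[0,0,0.01],50],[[0,-3,126],[0,0,0.01],50],[[0,-3,126],[0,0,0.01],50]]'

```text
clock: 2.75
tcp_pos: [0.4537, -0.2489, 0.1023]
orientation: [-0.002, 0.389, 0.921, 0.001]
wrist_force: [-0.1, 0.6, 0.2]
finger_gap: 0.0496
grip_force: 0.0
```

Request:
step_arm --grip_force 30 --moves '[[[0,0,0],[0,0,0],20],[[0,0,0],[0,0,0],8],[[0,0,0],[0,0,0],8],[[0,0,0],[0,0,0],8]]'

```text
clock: 3.08
tcp_pos: [0.4561, -0.2522, 0.1056]
orientation: [0.001, 0.39, 0.921, -0.0]
wrist_force: [0.9, 0.1, -0.6]
finger_gap: 0.008
grip_force: 0.0
```

Run:
```python
from h import *
im,p=shot('wrist','w3.png')
for i in range(4):
  s=telemetry.get_state();print(s['tcp_pos'],s['finger_gap'],s['wrist_force']); imaging.read_camera('wrist')
```

```text
[ 0.45596387 -0.25222068  0.10534688] 0.007926229604350148 [-0.59451957 -0.00331379  1.10862893]
[ 0.4558011  -0.25218955  0.10507166] 0.007737008928116419 [ 0.17754649  0.03822353 -0.41564458]
[ 0.45562367 -0.25217136  0.10486331] 0.008366312626797306 [ 0.29259144  0.70824038 -0.42471579]
[ 0.45551213 -0.25211096  0.10463047] 0.008033350375145583 [0.948567   0.57667796 0.44381005]
```

View pics/w3.png

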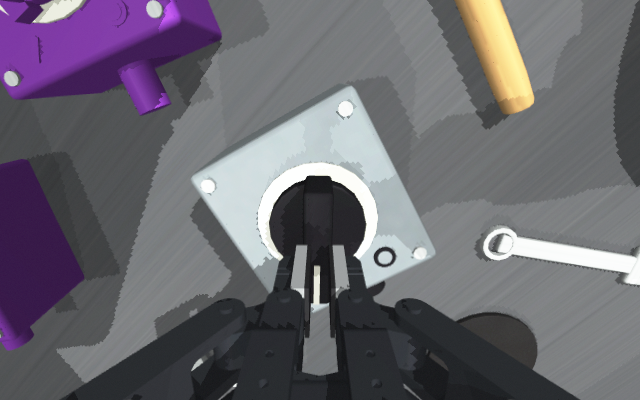

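Run:
```python
from h import *
im,p=shot('wrist')
s=telemetry.get_state(); q=s['orientation']; A=R.from_quat(np.r_[q[1:],q[0]])
t=s['tcp_pos']; print(t)
for y in(-4,4,-7,7):
  for z in(0,-19,-38):print(y,z,proj(p,t+A.apply([0,y/1000,z/1000])).round(0), proj(p,t+A.apply([.011,y/1000,z/1000])).round(0), proj(p,t+A.apply([-.011,y/1000,z/1000])).round(0))
c=np.array([.4545,-.251]);a=-.8;n=np.array([np.cos(a),np.sin(a)]);T=np.array([-n[1],n[0]])
for r in(-.03,0,.03):
  for w in(-.007,.007): print('bar',r,w,proj(p,[*(c+n*r+T*w),.13]).round(0))
for w in(-.028,.028): print('foot',w,proj(p,[*(c+T*w),.098]).round(0))
for uv in((345,108),(208,186),(420,253)): print('bolt',onz(p,uv,.086))
```

```text
[ 0.45533697 -0.25204325  0.10436657]
-4 0 [[313. 236.]] [[313. 217.]] [[313. 254.]]
-4 -19 [[312. 252.]] [[312. 232.]] [[312. 272.]]
-4 -38 [[311. 273.]] [[311. 251.]] [[312. 294.]]
4 0 [[328. 236.]] [[328. 217.]] [[327. 254.]]
4 -19 [[328. 252.]] [[329. 232.]] [[328. 272.]]
4 -38 [[329. 273.]] [[330. 251.]] [[329. 294.]]
-7 0 [[308. 236.]] [[307. 217.]] [[308. 254.]]
-7 -19 [[306. 252.]] [[306. 232.]] [[307. 272.]]
-7 -38 [[305. 273.]] [[304. 251.]] [[305. 294.]]
7 0 [[333. 236.]] [[333. 217.]] [[333. 254.]]
7 -19 [[334. 252.]] [[335. 232.]] [[334. 272.]]
7 -38 [[336. 273.]] [[337. 251.]] [[336. 294.]]
bar -0.03 -0.007 [[305. 197.]]
bar -0.03 0.007 [[336. 197.]]
bar 0 -0.007 [[306. 257.]]
bar 0 0.007 [[335. 257.]]
bar 0.03 -0.007 [[307. 309.]]
bar 0.03 0.007 [[334. 309.]]
foot -0.028 [[271. 229.]]
foot 0.028 [[370. 229.]]
bolt [ 0.41836557 -0.19473721  0.086     ]
bolt [ 0.3926201  -0.28090217  0.086     ]
bolt [ 0.51427796 -0.22381247  0.086     ]
```

The view shows the fingers straddling the bar, with their inner edges at u≈308 and 333, but they report a gap of 8 mm and no force. I'll close fully to test.

Request:
step_arm --grip_force 40 --moves '[[[0,0,0],[0,0,0],0],[[0,0,0],[0,0,0],0],[[0,0,0],[0,0,0],0],[[0,0,0],[0,0,0],0]]'

```text
clock: 3.72
tcp_pos: [0.4552, -0.2519, 0.1041]
orientation: [-0.0, 0.39, 0.921, 0.0]
wrist_force: [0.5, 0.3, -0.1]
finger_gap: -0.0004
grip_force: 0.0
```

Run:
```python
from h import *
im,p=shot('wrist')
im2,q=shot('scene')
s=telemetry.get_state();print(s['tcp_pos'],s['finger_gap'],s['wrist_force'],s['grip_force'])
a=cv2.resize(im[150:350,220:420],(500,500));b=cv2.resize(im2[200:290,200:310],None,fx=3,fy=3)
o=np.zeros((500,500+b.shape[1],3),np.uint8);o[:,:500]=a;o[:b.shape[0],500:]=b
cv2.imwrite('pics/c4.png',cv2.resize(o,None,fx=.95,fy=.95)[:,:,::-1])
```

```text
[ 0.45528232 -0.25188411  0.1041634 ] -0.00019384398016634397 [-0.62754899 -0.45242489  0.08023126] 0.0
```

View pics/c4.png

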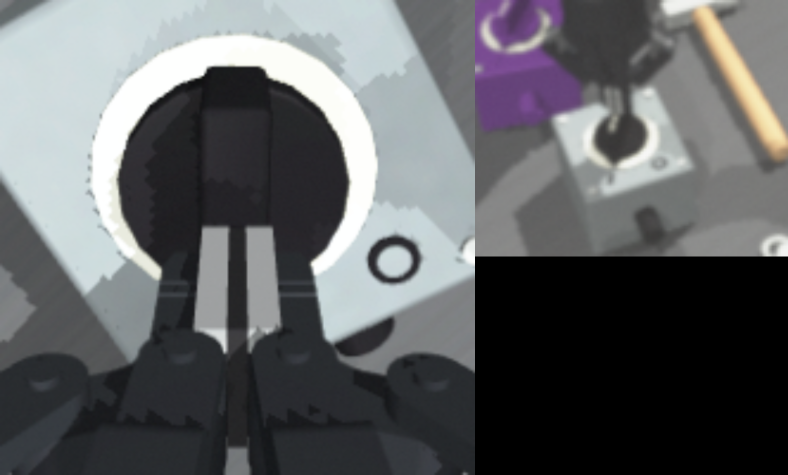

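Run:
```python
from h import *
p=imaging.camera_params('scene')
for z in(.104,.12,.137,.15):print(z,proj(p,[.4552,-.252,z]))
im,_=shot('scene'); b=cv2.resize(im[215:275,210:290],(800,600),interpolation=cv2.INTER_CUBIC)
cv2.imwrite('pics/c5.png',b[:,:,::-1])
```

```text
0.104 [[250.20666483 244.87237926]]
0.12 [[249.6785135  240.98313903]]
0.137 [[249.10800868 236.78293585]]
0.15 [[248.66509078 233.52272094]]
```

View pics/c5.png

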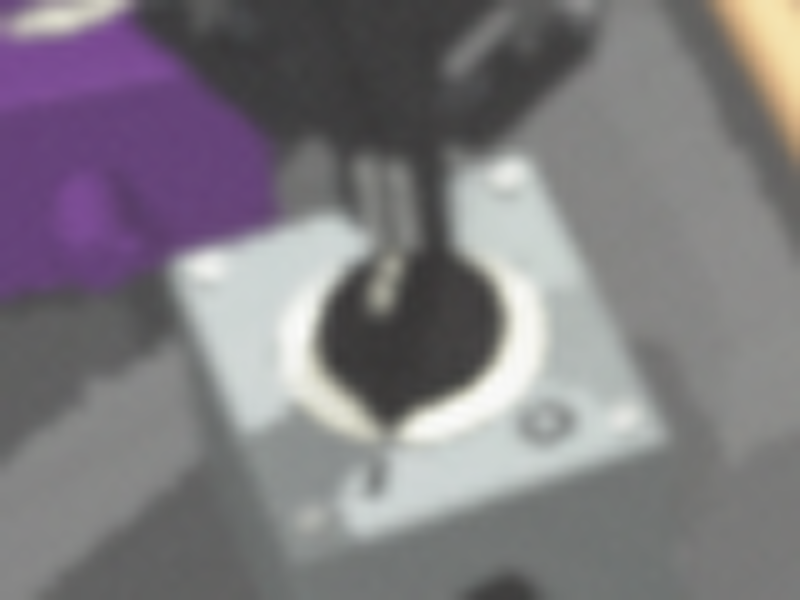

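The tips are really just above the bar: scene (248.5,240) fits z≈0.135, and both views agree. The true fingertips are therefore about 30 mm short of the reported TCP. I'll open, go lower with force checks, and close again.

Request:
step_arm --grip_force 30 --moves '[[[0,0,0],[0,0,0],50],[[0,0,0],[0,0,0],50],[[0,0,5],[0,0,0],50],[[0,0,10],[0,0,0],50],[[0,0,15],[0,0,0],50],[[0,0,20],[0,0,0],50],[[0,0,20],[0,0,0],50]]'

```text
clock: 4.45
tcp_pos: [0.4545, -0.2513, 0.0827]
orientation: [-0.001, 0.39, 0.921, 0.0]
wrist_force: [0.3, -0.7, -0.4]
finger_gap: 0.05
grip_force: 0.0
```

Request:
step_arm --moves '[[[0,0,0],[0,0,0],20],[[0,0,0],[0,0,0],6],[[0,0,0],[0,0,0],6],[[0,0,0],[0,0,0],6]]'

```text
clock: 4.78
tcp_pos: [0.4549, -0.2526, 0.0846]
orientation: [-0.0, 0.39, 0.921, -0.001]
wrist_force: [-3.0, -2.2, 0.7]
finger_gap: 0.0131
grip_force: 31.9
```

Request:
step_arm --grip_force 50 --moves '[[[0,0,0],[0,0,-0.1],6],[[0,0,0],[0,0,-0.2],6],[[0,0,0],[0,0,-0.3],6],[[0,0,0],[0,0,-0.4],6],[[0,0,0],[0,0,-0.5],6],[[0,0,0],[0,0,-0.6],6],[[0,0,0],[0,0,-0.7],6],[[0,0,0],[0,0,-0.8],6]]'

```text
clock: 5.45
tcp_pos: [0.4549, -0.2524, 0.0847]
orientation: [-0.0, -0.002, 1.0, -0.0]
wrist_force: [-2.3, -1.4, 2.8]
finger_gap: 0.0125
grip_force: 53.4
```

Request:
step_arm --moves '[[[0,0,0],[0,0,-0.1],6],[[0,0,0],[0,0,-0.2],6],[[0,0,0],[0,0,-0.26],6],[[0,0,0],[0,0,-0.26],6],[[0,0,0],[0,0,-0.26],6]]'

```text
clock: 5.87
tcp_pos: [0.4549, -0.2524, 0.0847]
orientation: [-0.0, -0.128, 0.992, -0.0]
wrist_force: [-4.3, -2.4, 4.2]
finger_gap: 0.0125
grip_force: 54.1
```

Run:
```python
from h import *
s=telemetry.get_state();print({k:np.round(s[k],3) for k in('tcp_pos','orientation','joint_pos','ft_torque','wrist_force')})
```

```text
{'tcp_pos': array([ 0.455, -0.252,  0.085]), 'orientation': array([-0.   , -0.128,  0.992, -0.   ]), 'joint_pos': array([-0.66 ,  0.276, -0.305,  0.99 , -0.001, -0.916]), 'ft_torque': array([-0.253,  0.876, -0.521]), 'wrist_force': array([-4.288, -2.449,  4.159])}
```

Request:
step_arm --moves '[[[0,0,0],[0,0,0],50],[[0,0,0],[0,0,0],50],[[0,0,0],[0,0,0],50],[[0,0,-30],[0,0,0],50],[[0,0,-65],[0,0,0],50],[[0,0,-105],[0,0,0],50],[[0,0,-145],[0,0,0],50],[[0,0,-185],[0,0,0],50]]'

```text
clock: 6.53
tcp_pos: [0.4553, -0.2513, 0.271]
orientation: [0.0, -0.129, 0.992, 0.0]
wrist_force: [1.0, -0.5, 0.2]
finger_gap: 0.05
grip_force: 0.0
```

Run:
```python
from h import *
s=telemetry.get_state();print(s['clock'],s['tcp_pos'])
im,p=shot('wrist'); t,_=shot('top','t2.png'); s2,_=shot('scene','s2.png')
z=lambda im,u,v,w,h:cv2.resize(im[v:v+h,u:u+w],(400,300),interpolation=cv2.INTER_CUBIC)
cv2.imwrite('pics/c6.png',np.vstack([np.hstack([z(t,352,190,64,48),z(im,160,0,320,240)]),np.hstack([z(t,172,121,112,84),z(s2,344,126,104,78)])])[:,:,::-1])
```

```text
6.5333 [ 0.45527979 -0.25128998  0.27096845]
```

View pics/c6.png

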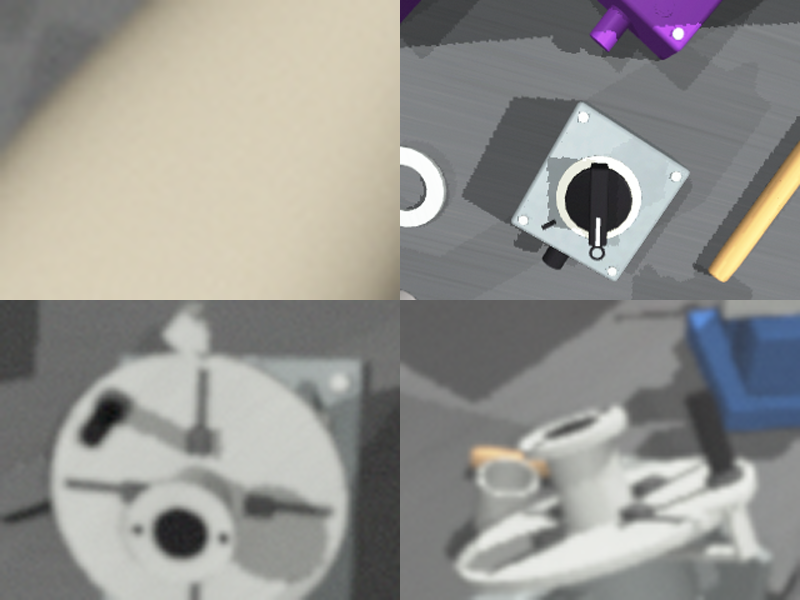

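The isolator is off, with the nose at the ring mark. Next I refine the plate fit and plan the approach.

```bash
cat >> h.py <<'E'
def frame(x,y,psi,th):
    Y=R.from_euler('z',psi).as_matrix(); c=np.array([x,y,0])+Y@[-.02,0,.16]
    z=Y@[-np.sin(.6109),0,np.cos(.6109)]; up=Y@[np.cos(.6109),0,np.sin(.6109)]
    return c,z,up,R.from_rotvec(-th*z).apply(up)
def toolrot(z,psi):
    y=np.array([-np.sin(psi),np.cos(psi),0]); return np.c_[np.cross(y,-z),y,-z]
E
python3 - <<'E'
from h import *
from scipy.optimize import least_squares
np.set_printoptions(precision=4,suppress=True)
S=imaging.camera_params('scene');T=imaging.camera_params('top')
t=np.linspace(0,2*np.pi,181)
def res(v):
    c,z,up,ax=frame(*v); P=[c+.1*ax+.072*z,c+.074*z]; B=[c+.1*ax]
    side=np.cross(z,up); rim=np.array([c+.12*(np.cos(a)*up+np.sin(a)*side) for a in t])
    rt=proj(T,rim); rs=proj(S,np.r_[rim,rim-.012*z])
    return np.r_[(proj(T,P)-[[197.8,158.8],[222.4,186.2]]).ravel(),(proj(S,P)-[[423,151.8],[389,159.8]]).ravel(),
     (proj(S,B)-[[428.3,171.5]]).ravel(),(proj(T,B)-[[204.3,150.5]]).ravel(),(proj(T,c+.121*up+.012*z)-[[226,135.6]]).ravel(),
     rt[:,0].min()-186.3,rt[:,0].max()-269.4,rt[:,1].min()-135.6,rs[:,0].min()-358.8,rs[:,0].max()-436.6]
s=least_squares(res,[.5955,.1937,-.1,-.79],loss='soft_l1');print(s.x,res(s.x))
c,z,up,ax=frame(*s.x);print(c,z,up,ax)
M=toolrot(z,s.x[2]);print(M)
print('wp1',rel([.43,-.05,.36],M));print('hover',rel(c+.1*ax+.12*z,M))
E
```

```text
[ 0.5965  0.1959 -0.079  -0.733 ] [-0.8701 -0.569  -0.2316 -0.8962 -1.7675 -1.1049 -0.9383 -0.2908  0.0905
  2.3342 -0.6818 -0.9792 -0.3621  0.5482  0.4179 -0.2056 -0.4553 -1.3605
 -0.1882]
[0.5766 0.1974 0.16  ] [-0.5718  0.0453  0.8191] [ 0.8166 -0.0646  0.5736] [0.6597 0.619  0.4263]
[[-0.8166  0.0789  0.5718]
 [ 0.0646  0.9969 -0.0453]
 [-0.5736  0.     -0.8191]]
wp1 (array([-26. , 202.7, -87.9]), array([ 0.099, -0.599,  0.329]))
hover (array([-245.6,  470.3,  -29.2]), array([ 0.099, -0.599,  0.329]))
```

Request:
step_arm --moves '[[[-3,25,-25],[0.012,-0.075,0.041],50],[[-6,50,-50],[0.025,-0.15,0.082],50],[[-10,75,-75],[0.037,-0.225,0.123],50],[[-13,101,-88],[0.05,-0.3,0.164],50],[[-16,126,-88],[0.062,-0.375,0.206],50],[[-20,152,-88],[0.074,-0.45,0.247],50],[[-23,177,-88],[0.087,-0.525,0.288],50],[[-26,203,-88],[0.099,-0.599,0.329],50]]'

```text
clock: 7.35
tcp_pos: [0.4278, -0.0481, 0.356]
orientation: [0.299, 0.04, 0.953, -0.009]
wrist_force: [-0.2, 0.1, 0.2]
finger_gap: 0.0503
grip_force: 0.0
```

Run:
```python
from h import *
c,z,up,ax=frame(.5965,.1959,-.079,-.733);M=toolrot(z,-.079)
s=telemetry.get_state();print(s['tcp_pos'],s['joint_pos'].round(2))
print('hover',rel(c+.1*ax+.12*z,M))
```

```text
[ 0.42783972 -0.04807604  0.35599789] [-0.48 -0.51 -0.5   1.01  0.23 -0.33]
hover (array([-66. , 323.5, 115.2]), array([ 0.003, -0.004, -0.006]))
```

Request:
step_arm --moves '[[[-7,38,5],[0,0,0],50],[[-14,76,10],[0,0,0],50],[[-21,114,15],[0,0,0],50],[[-28,152,22],[0,0,0],50],[[-36,190,30],[0,0,0],50],[[-44,226,45],[0,0,0],50],[[-50,258,65],[0,0,0],50],[[-58,288,90],[0,0,0],50]]'

```text
clock: 8.02
tcp_pos: [0.5494, 0.2339, 0.3162]
orientation: [0.298, 0.037, 0.954, -0.009]
wrist_force: [0.6, -0.8, 0.6]
finger_gap: 0.0501
grip_force: 0.0
```

Request:
step_arm --moves '[[[-8,32,20],[0,0,0],50],[[-8,35,25],[0,0,0],50],[[-8,35,25],[0,0,0],50],[[-8,35,25],[0,0,0],50]]'

```text
clock: 8.35
tcp_pos: [0.5722, 0.2634, 0.299]
orientation: [0.296, 0.038, 0.954, -0.011]
wrist_force: [-0.1, -0.2, 1.3]
finger_gap: 0.0498
grip_force: 0.0
```

Run:
```python
from h import *
c,z,up,ax=frame(.5965,.1959,-.079,-.733);M=toolrot(z,-.079)
s=telemetry.get_state();print(s['clock'],s['tcp_pos'],s['joint_pos'].round(2))
im,p=shot('wrist','w4.png')
np.save('w4.npy',p['pose'])
print('hover',rel(c+.1*ax+.12*z,M))
print(proj(p,[c+.1*ax+.072*z,c+.1*ax,c+.074*z,c+.121*up+.012*z,c+.12*up]).round(0))
```

```text
8.35 [0.57215242 0.26339772 0.29904698] [ 0.45 -0.02 -0.3   0.76 -0.29  0.45]
hover (array([-1.4,  2. ,  0.5]), array([ 0.002, -0.008, -0.002]))
[[322. 209.]
 [321. 180.]
 [213.  97.]
 [246. 235.]
 [249. 228.]]
```

View pics/w4.png

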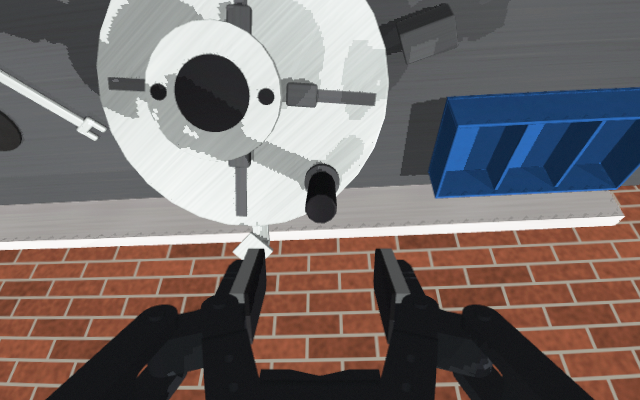

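Run:
```python
from h import *
from scipy.optimize import least_squares
np.set_printoptions(precision=4,suppress=True)
im=cv2.imread('pics/w4.png').astype(int)
for v in range(212,264,2): print(v,''.join('%2x'%(im[v,u].min()//16) for u in range(230,286,2)))
W=imaging.camera_params('wrist');W['pose']=np.load('w4.npy')
S=imaging.camera_params('scene');T=imaging.camera_params('top')
# rim points on wrist picture: scan outward from centre
c0=np.array([243,88.]);pts=[]
for a in np.r_[np.arange(0,60,4),np.arange(84,180,4)]:
    if 84<=a<=88: continue
    d=np.array([np.cos(np.radians(a)),np.sin(np.radians(a))]);best=None
    for r in np.arange(175,115,-.5):
        u,v=(c0+r*d); 
        if v<2: continue
        if im[int(round(v)),int(round(u))].min()>150: best=(u,v);break
    if best: pts.append((a,*best))
pts=np.array(pts);t=np.linspace(0,2*np.pi,721)
def wrim(v):
    c,z,up,ax=frame(*v[:4]);side=np.cross(z,up)
    return proj(W,[c+.12*(np.cos(a)*up+np.sin(a)*side) for a in t])
def res(v):
    c,z,up,ax=frame(*v[:4]); P=[c+.1*ax+.072*z,c+.074*z]
    rw=wrim(v); dd=[np.min(np.hypot(*(rw-q[1:]).T))*np.sign(np.hypot(*(q[1:]-c0))-np.hypot(*(rw[np.argmin(np.hypot(*(rw-q[1:]).T))]-c0))) for q in pts]
    side=np.cross(z,up);rim=np.array([c+.12*(np.cos(a)*up+np.sin(a)*side) for a in t[::6]]);rt=proj(T,rim)
    return np.r_[(proj(T,P)-[[197.8,158.8],[222.4,186.2]]).ravel()*2,(proj(S,P)-[[423,151.8],[389,159.8]]).ravel()*2,
     (proj(W,P)-[[321,208],[212,93]]).ravel(),rt[:,0].min()-186.3,rt[:,0].max()-269.4,np.array(dd)*.4]
s=least_squares(res,[.5965,.1959,-.08,-.73],loss='soft_l1');r=res(s.x);print(s.x,r[:14]);print(np.c_[pts[:,0],r[14:]/.4].round(1).tolist())
c,z,up,ax=frame(*s.x);print(c,ax,'ptr px W,T,S',proj(W,c+.121*up+.012*z),proj(T,c+.121*up+.012*z),proj(S,c+.121*up+.012*z),proj(W,[c+.135*up+.012*z]))
```

```text
212  e e f 8 6 6 7 6 6 e e e e e e e e e e e e e e e e e e e
214  f f f 8 6 6 6 6 6 e e e e e e e e e e e e e e e e e e e
216  f f f d d b b a a e e e e e e e e e e e e e e e e e e e
218  f f f f f e e e f e e e e e e e e e e e e e e e e e e e
220  f f f f e f e e e e e e e e e e e e e e e e e e e e e e
222  f f f e f e e e e e e e e c e e e e e e e e e e e e c b
224  d d d e e a a d e e e e e c e e e e e c c a a a a a a a
226  9 9 9 9 9 9 9 9 9 9 a d e e e d c c c 9 9 9 a 9 a a a a
228  a 9 9 a 9 9 9 9 9 8 9 a e e f e c c c 9 9 9 9 8 9 9 9 9
230  9 8 9 9 9 9 9 9 9 9 9 9 e e e e c c c 8 a 8 a a a a a a
232  8 9 a a a a a b b c 8 6 e e e c c c c 8 f f f f f f f f
234  f f f f f f f f f d e b 6 9 d c c c c 9 f f f f f f f f
236  f f f f f f f f c e e e d 5 7 a 7 c c b f f f f f f f f
238  f f f f f f f c e e e f e e 7 6 7 7 7 c f f f f f f f f
240  f f f f f f c e e e f e e f e 8 6 5 6 6 e e b b c c 9 8
242  8 7 7 5 5 6 e e e f e e e e e f 9 6 5 8 4 3 3 3 3 9 4 3
244  3 3 3 3 4 e e e f e e f e e f e f c 6 8 3 3 3 3 3 9 4 3
246  3 3 3 3 d e e f e e f e e f e f f f d 6 4 3 3 3 4 9 3 3
24
[... 610 characters left out ...]
 7.0809  0.6724  0.0889]
[[0.0, 3.1], [4.0, 1.2], [8.0, 1.1], [12.0, 2.0], [16.0, 0.5], [20.0, 0.4], [24.0, 0.6], [28.0, -0.1], [32.0, -1.3], [36.0, 31.6], [40.0, 31.5], [44.0, 31.4], [48.0, 31.3], [52.0, 31.3], [56.0, 31.4], [92.0, 27.4], [96.0, 14.4], [100.0, 16.3], [104.0, 20.1], [108.0, 24.0], [112.0, 28.3], [116.0, 35.0], [120.0, 36.2], [124.0, 36.3], [128.0, 36.3], [132.0, 36.2], [136.0, 36.1], [140.0, 35.8], [144.0, -4.5], [148.0, -3.5], [152.0, -4.5], [156.0, -4.2], [160.0, -3.4], [164.0, 23.6], [168.0, 29.1], [172.0, 30.1], [176.0, -3.4]]
[0.5786 0.1967 0.16  ] [0.6522 0.6288 0.4235] ptr px W,T,S [[246.6191 235.8653]] [[225.7319 135.4233]] [[421.7679 179.1228]] [[247.7496 249.8921]]
```

The wrist view agrees with the model: handle top seen at (321,208) against (322,209) predicted, pointer apex at about (251,233) against (247,236). The handle is centred between the fingers, so I descend along the plate's normal.

Request:
step_arm --grip_force 25 --moves '[[[-1,1,25],[0,0,0],50],[[-1,1,50],[0,0,0],50],[[-1,1,70],[0,0,0],50],[[-1,1,85],[0,0,0],50],[[-1,1,95],[0,0,0],50],[[-1,1,105],[0,0,0],50],[[-1,1,115],[0,0,0],50],[[-1,1,115],[0,0,0],50]]'

```text
clock: 9.07
tcp_pos: [0.6394, 0.2589, 0.2061]
orientation: [0.297, 0.039, 0.954, -0.01]
wrist_force: [0.1, 0.6, 0.3]
finger_gap: 0.0501
grip_force: 0.0
```

Request:
step_arm --moves '[[[0,0,0],[0,0,0],30],[[0,0,0],[0,0,0],14],[[0,0,0],[0,0,0],14],[[0,0,0],[0,0,0],14]]'

```text
clock: 9.4
tcp_pos: [0.6392, 0.2598, 0.2081]
orientation: [0.298, 0.038, 0.954, -0.01]
wrist_force: [-4.2, -2.8, 3.4]
finger_gap: 0.0209
grip_force: 25.0
```

Run:
```python
from h import *
c,z,up,ax=frame(.5968,.1957,-.078,-.735);M=toolrot(z,-.078)
s=telemetry.get_state();print(s['clock'],s['tcp_pos'],s['joint_pos'].round(2),s['wrist_force'],s['finger_gap'])
d=s['tcp_pos']-c;sd=np.cross(z,up);a,b,h=d@up,d@sd,d@z
print('plate coords up,side,h',a,b,h,'r',np.hypot(a,b),'th',-np.arctan2(b,a));print(rel(s['tcp_pos'],M))
```

```text
9.4 [0.63915034 0.25980029 0.20811107] [ 0.39  0.12 -0.38  0.51 -0.26  0.4 ] [-4.17451863 -2.7727099   3.4305657 ] 0.0209138258472726
plate coords up,side,h 0.07447307706370987 0.06720537324645336 0.006583735249519642 r 0.10031351554268436 th -0.7341459150683016
(array([0., 0., 0.]), array([ 0.002, -0.006, -0.003]))
```

Run:
```python
import numpy as np
n=48;th=np.linspace(-.735,6.283-.012,n+1)
for k in range(0,n,8):
    print(round(th[k],3),round(th[k+8],3),[[round(-100*(np.cos(t)-np.cos(th[k])),1),round(-100*(np.sin(t)-np.sin(th[k])),1)] for t in th[k+1:k+9]])
```

```text
-0.735 0.433 [[np.float64(-9.0), np.float64(-11.5)], [np.float64(-16.2), np.float64(-24.2)], [np.float64(-21.4), np.float64(-37.8)], [np.float64(-24.7), np.float64(-52.0)], [np.float64(-25.8), np.float64(-66.5)], [np.float64(-24.8), np.float64(-81.1)], [np.float64(-21.7), np.float64(-95.3)], [np.float64(-16.6), np.float64(-109.0)]]
0.433 1.6 [[np.float64(7.1), np.float64(-12.8)], [np.float64(15.9), np.float64(-24.4)], [np.float64(26.3), np.float64(-34.5)], [np.float64(38.2), np.float64(-43.1)], [np.float64(51.1), np.float64(-49.8)], [np.float64(64.8), np.float64(-54.6)], [np.float64(79.2), np.float64(-57.4)], [np.float64(93.7), np.float64(-58.0)]]
1.6 2.768 [[np.float64(14.5), np.float64(1.5)], [np.float64(28.6), np.float64(5.1)], [np.float64(42.1), np.float64(10.7)], [np.float64(54.6), np.float64(18.2)], [np.float64(65.9), np.float64(27.4)], [np.float64(75.7), np.float64(38.2)], [np.float64(83.9), np.float64(50.3)], [np.float64(90.1), np.float64(63.5)]]
2.768 3.936 [[np.float64(4.3), np.float64(13.9)], [np.float64(6.6), np.float64(28.3)], [np.float64(6.7), np.float64(42.9)], [np.float64(4.7), np.float64(57.4)], [np.float64(0.6), np.float64(71.4)], [np.float64(-5.4), np.float64(84.6)], [np.float64(-13.4), np.float64(96.9)], [np.float64(-23.0), np.float64(107.8)]]
3.936 5.103 [[np.float64(-11.1), np.float64(9.4)], [np.float64(-23.5), np.float64(17.2)], [np.float64(-36.9), np.float64(23.0)], [np.float64(-50.9), np.float64(26.8)], [np.float64(-65.4), np.float64(28.6)], [np.float64(-80.0), np.float64(28.2)], [np.float64(-94.3), np.float64(25.7)], [np.float64(-108.2), np.float64(21.1)]]
5.103 6.271 [[np.float64(-13.0), np.float64(-6.5)], [np.float64(-25.0), np.float64(-14.9)], [np.float64(-35.6), np.float64(-24.9)], [np.float64(-44.7), np.float64(-36.3)], [np.float64(-51.9), np.float64(-49.0)], [np.float64(-57.3), np.float64(-62.5)], [np.float64(-60.6), np.float64(-76.7)], [np.float64(-61.9), np.float64(-91.2)]]
```

Request:
step_arm --moves '[[[-9,-11.5,0],[0,0,0],14],[[-16,-24,0],[0,0,0],14],[[-21.5,-38,0],[0,0,0],14],[[-24.5,-52,0],[0,0,0],14],[[-26,-66.5,0],[0,0,0],14],[[-25,-81,0],[0,0,0],14],[[-21.5,-95.5,0],[0,0,0],14],[[-16.5,-109,0],[0,0,0],14]]'

```text
clock: 10.07
tcp_pos: [0.6445, 0.1502, 0.2156]
orientation: [0.297, 0.038, 0.954, -0.009]
wrist_force: [7.7, 1.1, -8.6]
finger_gap: 0.0212
grip_force: 24.9
```

```bash
cat > chk.py <<'E'
from h import *
c,z,up,ax=frame(.5968,.1957,-.078,-.735)
s=telemetry.get_state();sd=np.cross(z,up);A=np.array([up,sd,z])
a,b,h=A@(s['tcp_pos']-c);print('r',np.hypot(a,b).round(4),'th',-np.arctan2(b,a).round(3),'h',h.round(4),'F up,side,z',(A@s['wrist_force']).round(1),s['joint_pos'].round(2),s['finger_gap'].round(4))
E
python3 chk.py
```

```text
Traceback (most recent call last):
  File "chk.py", line 4, in <module>
    a,b,h=A@(s['tcp_pos']-c);print('r',np.hypot(a,b).round(4),'th',-np.arctan2(b,a).round(3),'h',h.round(4),'F up,side,z',(A@s['wrist_force']).round(1),s['joint_pos'].round(2),s['finger_gap'].round(4))
                                                                                                                                                                                ^^^^^^^^^^^^^^^^^^^^^
AttributeError: 'float' object has no attribute 'round'
```

Forces are small, so I continue.

Request:
step_arm --moves '[[[7,-13,0],[0,0,0],14],[[16,-24.5,0],[0,0,0],14],[[26.5,-34.5,0],[0,0,0],14],[[38,-43,0],[0,0,0],14],[[51,-50,0],[0,0,0],14],[[65,-54.5,0],[0,0,0],14],[[79,-57.5,0],[0,0,0],14],[[93.5,-58,0],[0,0,0],14]]'

```text
clock: 10.73
tcp_pos: [0.5617, 0.099, 0.1598]
orientation: [0.296, 0.038, 0.954, -0.009]
wrist_force: [18.9, 4.5, -23.1]
finger_gap: 0.0213
grip_force: 25.7
```

```bash
sed -i "s/,s\['finger_gap'\].round(4)//" chk.py && python3 chk.py
```

```text
r 0.0993 th 1.634 h 0.0041 F up,side,z [  1.9   6.  -29.5] [ 0.08 -0.11 -0.75  0.33 -0.09  0.14]
```

The gripper is pulling outward on the handle by about 30 N along the axis, so I ease 3 mm inward as I continue.

Request:
step_arm --moves '[[[14.5,1.5,1.5],[0,0,0],14],[[28.5,5,3],[0,0,0],14],[[42,10.5,3],[0,0,0],14],[[54.5,18,3],[0,0,0],14]]'

```text
clock: 11.07
tcp_pos: [0.5218, 0.1196, 0.1308]
orientation: [0.299, 0.039, 0.953, -0.01]
wrist_force: [-2.2, -1.1, 4.6]
finger_gap: 0.0214
grip_force: 28.8
```

```bash
python3 chk.py
```

```text
r 0.0995 th 2.178 h 0.0041 F up,side,z [ 0.9 -1.2  5. ] [ 0.16 -0.14 -0.86  0.25 -0.13  0.2 ]
```

Request:
step_arm --moves '[[[11.5,9,0],[0,0,0],14],[[21,20,0],[0,0,0],14],[[29.5,32,0],[0,0,0],14],[[35.5,45.5,0],[0,0,0],14],[[40,59,0],[0,0,0],14],[[42,73.5,0],[0,0,0],14],[[42,88,0],[0,0,0],14],[[40,102.5,0],[0,0,0],14]]'

```text
clock: 11.73
tcp_pos: [0.4954, 0.2265, 0.1085]
orientation: [0.298, 0.037, 0.954, -0.009]
wrist_force: [-19.6, -1.4, 20.7]
finger_gap: 0.0213
grip_force: 30.2
```

```bash
python3 chk.py
```

```text
r 0.1005 th -2.913 h 0.0057 F up,side,z [-4.  -2.9 28.1] [ 0.45 -0.03 -0.82  0.24 -0.29  0.45]
```

Request:
step_arm --moves '[[[-4,14,-1.5],[0,0,0],14],[[-10,27,-3],[0,0,0],14],[[-18,39.5,-3],[0,0,0],14],[[-27.5,50.5,-3.5],[0,0,0],14],[[-39,60,-3.5],[0,0,0],14],[[-51,67.5,-4],[0,0,0],14]]'

```text
clock: 12.23
tcp_pos: [0.5408, 0.2894, 0.1386]
orientation: [0.296, 0.038, 0.954, -0.01]
wrist_force: [2.9, -3.1, -6.8]
finger_gap: 0.0215
grip_force: 27.6
```

```bash
python3 chk.py
```

```text
r 0.101 th -2.062 h 0.0073 F up,side,z [-1.4 -2.9 -7.4] [ 0.53  0.08 -0.61  0.37 -0.33  0.53]
```

Request:
step_arm --moves '[[[-13.5,6,0],[0,0,0],14],[[-27.5,9.5,0],[0,0,0],14],[[-42,11.5,0],[0,0,0],14],[[-56.5,11,0],[0,0,0],14],[[-71,8.5,0],[0,0,0],14],[[-84.5,4,0],[0,0,0],14],[[-97.5,-2.5,0],[0,0,0],14],[[-109.5,-11,0],[0,0,0],14]]'

```text
clock: 12.9
tcp_pos: [0.6311, 0.2708, 0.2022]
orientation: [0.297, 0.038, 0.954, -0.009]
wrist_force: [-0.2, 1.0, -3.3]
finger_gap: 0.0213
grip_force: 27.9
```

```bash
python3 chk.py
```

```text
r 0.1004 th -0.883 h 0.0069 F up,side,z [-2.1  1.  -2.5] [ 0.42  0.13 -0.39  0.51 -0.27  0.42]
```

Request:
step_arm --moves '[[[-10.5,-10,0],[0,0,0],14],[[-19.5,-21.5,0],[0,0,0],14],[[-27,-34,0],[0,0,0],14],[[-32.5,-47.5,0],[0,0,0],14],[[-35.5,-62,0],[0,0,0],14],[[-37,-76,0],[0,0,0],14],[[-37,-76,0],[0,0,0],14],[[-37,-76,0],[0,0,0],14]]'

```text
clock: 13.57
tcp_pos: [0.6549, 0.1892, 0.2216]
orientation: [0.297, 0.04, 0.954, -0.011]
wrist_force: [4.3, -1.3, -7.1]
finger_gap: 0.021
grip_force: 28.3
```

```bash
python3 chk.py
```

```text
r 0.0996 th 0.019 h 0.0055 F up,side,z [-0.5 -1.  -8.3] [ 0.25  0.08 -0.4   0.51 -0.19  0.28]
```

Request:
step_arm --moves '[[[0,0,0],[0,0,0],50],[[0,0,0],[0,0,0],50],[[0,0,0],[0,0,0],50],[[0,0,-25],[0,0,0],50],[[0,0,-60],[0,0,0],50],[[0,0,-95],[0,0,0],50],[[0,0,-125],[0,0,0],50],[[0,0,-125],[0,0,0],50]]'

```text
clock: 14.23
tcp_pos: [0.5846, 0.1993, 0.3345]
orientation: [0.303, 0.038, 0.952, -0.008]
wrist_force: [0.6, 0.0, 1.1]
finger_gap: 0.0498
grip_force: 0.0
```

Request:
step_arm --moves '[[[40,0,0],[0,0,0],50],[[70,0,-20],[0,0,0],50],[[70,0,-20],[0,0,0],50],[[70,0,-20],[0,0,0],50]]'

```text
clock: 14.57
tcp_pos: [0.5141, 0.2038, 0.3027]
orientation: [0.298, 0.037, 0.954, -0.01]
wrist_force: [0.4, 0.9, 1.2]
finger_gap: 0.0497
grip_force: 0.0
```

Run:
```python
from h import *
s=telemetry.get_state();print(s['clock'],s['tcp_pos'],s['wrist_force'])
im,p=shot('wrist','w5.png');t,_=shot('top','t3.png')
np.save('w5.npy',p['pose'])
for th in(0,.05):
  c,z,up,ax=frame(.5968,.1957,-.078,th)
  print(th,proj(p,[c+.1*ax+.072*z,c+.1*ax,c+.074*z,c+.121*up+.012*z,c]).round(0).tolist())
o=np.zeros((600,640,3),np.uint8);o[:400]=im;o[400:,:266]=cv2.resize(t[116:206,168:288],(266,200));cv2.imwrite('pics/c7.png',o[:,:,::-1])
```

```text
14.5667 [0.51412071 0.20383102 0.30268461] [0.41019147 0.91777222 1.17508483]
0 [[318.0, 270.0], [318.0, 234.0], [317.0, 153.0], [318.0, 257.0], [317.0, 137.0]]
0.05 [[312.0, 270.0], [313.0, 233.0], [317.0, 153.0], [318.0, 257.0], [317.0, 137.0]]
```

View pics/c7.png

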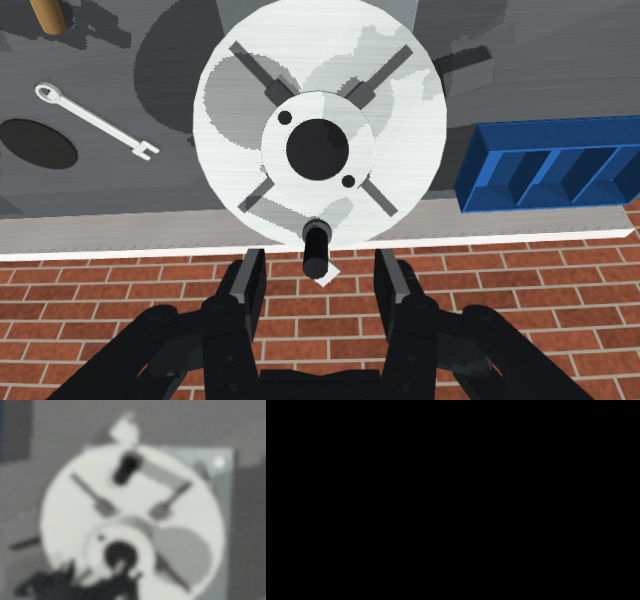

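Run:
```python
from h import *
c,z,up,ax=frame(.5968,.1957,-.078,0);sd=np.cross(z,up)
W=imaging.camera_params('wrist')
def pl(f,uv,h):
    p=dict(W);p['pose']=np.load(f);o,d=ray(p,uv);X=o+d*((c+h*z-o)@z)/(d@z)-c
    return np.round([X@up*1000,X@sd*1000,-np.degrees(np.arctan2(X@sd,X@up))],1)
for n,uv,h in(('apex',(250.5,233.5),.012),('left',(233,252.5),.012),('right',(271,252),.012),('htop',(321,208),.072),('tube',(212,93),.074)):print('w4',n,pl('w4.npy',uv,h))
im=cv2.imread('pics/w5.png').astype(int);g=im.max(2);m=im.min(2)
for v in(245,250,255,260,265,270,274):
    d=[u for u in range(290,345) if g[v,u]<75];print(v,'dark',d[0] if d else 0,d[-1] if d else 0,end=' ')
    w=[u for u in range(296,350) if m[v,u]>190];print('white',w[:1],w[-1:])
for v in range(276,292,2):
    w=[u for u in range(296,350) if m[v,u]>190];print(v,w[:1],w[-1:])
for n,uv,h in(('right',(341,271),.012),('bottom',(322,287),.012),('htop',(315.7,268),.072),('tube',(317.5,150),.074)):print('w5',n,pl('w5.npy',uv,h))
```

```text
w4 apex [119.7   3.9  -1.9]
w4 left [138.6 -13.3   5.5]
w4 right [138.1  21.3  -8.8]
w4 htop [ 73.1  66.5 -42.3]
w4 tube [ -2.8  -0.3 174.4]
245 dark 305 327 white [296] [349]
250 dark 305 327 white [296] [329]
255 dark 304 327 white [329] [329]
260 dark 303 327 white [] []
265 dark 303 327 white [329] [332]
270 dark 303 327 white [328] [338]
274 dark 305 324 white [326] [336]
276 [325] [334]
278 [322] [332]
280 [315] [330]
282 [318] [327]
284 [320] [325]
286 [323] [323]
288 [] []
290 [] []
w5 right [137.2  24.1 -10. ]
w5 bottom [156.4   4.4  -1.6]
w5 htop [98.1 -1.5  0.9]
w5 tube [  -2.     0.3 -170.2]
```

The last picture shows the handle at the pointer but slightly past it. Its base is at (316,235), and the pointer diamond's bottom corner is at (322,287). That is about 2.2° or 4 mm of overshoot, so I regrip and bring it back 4 mm.

Request:
step_arm --moves '[[[-30,4,0],[0,0,0],50],[[-60,4,10],[0,0,0],50],[[-70,4,20],[0,0,0],50],[[-70,4,50],[0,0,0],50],[[-70,4,80],[0,0,0],50],[[-70,4,110],[0,0,0],50],[[-70,4,140],[0,0,0],50],[[-70,4,140],[0,0,0],50]]'

```text
clock: 15.33
tcp_pos: [0.6518, 0.1945, 0.2184]
orientation: [0.293, 0.039, 0.955, -0.012]
wrist_force: [-0.7, -0.4, -1.5]
finger_gap: 0.05
grip_force: 0.0
```

Request:
step_arm --grip_force 25 --moves '[[[0,0,0],[0,0,0],40],[[0,0,0],[0,0,0],30],[[0,0,0],[0,0,0],14],[[0,0,0],[0,0,0],14],[[0,0,0],[0,0,0],14],[[0,0,0],[0,0,0],14]]'

```text
clock: 15.83
tcp_pos: [0.6527, 0.1968, 0.2281]
orientation: [0.298, 0.038, 0.954, -0.01]
wrist_force: [3.3, -0.8, -2.9]
finger_gap: 0.0211
grip_force: 25.6
```

```bash
python3 chk.py
```

```text
r 0.1012 th -0.054 h 0.0123 F up,side,z [ 1.1 -0.5 -4.3] [ 0.27  0.07 -0.39  0.53 -0.19  0.29]
```

Request:
step_arm --moves '[[[0,-1,0],[0,0,0],14],[[0,-2,0],[0,0,0],14],[[0,-2,0],[0,0,0],14],[[0,-2,0],[0,0,0],14]]'

```text
clock: 16.17
tcp_pos: [0.6527, 0.195, 0.228]
orientation: [0.298, 0.038, 0.954, -0.01]
wrist_force: [-0.2, 2.4, 2.1]
finger_gap: 0.0215
grip_force: 26.1
```

```bash
python3 chk.py
```

```text
r 0.1011 th -0.036 h 0.0123 F up,side,z [0.8 2.3 1.9] [ 0.26  0.07 -0.4   0.52 -0.19  0.29]
```

Request:
step_arm --moves '[[[0,0,0],[0,0,0],50],[[0,0,0],[0,0,0],50],[[0,0,0],[0,0,0],50],[[0,0,-25],[0,0,0],50],[[0,0,-60],[0,0,0],50],[[0,0,-95],[0,0,0],50],[[0,0,-120],[0,0,0],50],[[0,0,-120],[0,0,0],50]]'

```text
clock: 16.83
tcp_pos: [0.5843, 0.2004, 0.3323]
orientation: [0.301, 0.038, 0.953, -0.009]
wrist_force: [-0.2, 0.6, 1.2]
finger_gap: 0.0497
grip_force: 0.0
```

Request:
step_arm --moves '[[[40,0,0],[0,0,0],50],[[70,0,-20],[0,0,0],50],[[70,0,-20],[0,0,0],50],[[70,0,-20],[0,0,0],50],[[70,0,-20],[0,0,0],50]]'

```text
clock: 17.25
tcp_pos: [0.5159, 0.2052, 0.3022]
orientation: [0.298, 0.038, 0.954, -0.01]
wrist_force: [0.1, -0.2, -0.2]
finger_gap: 0.05
grip_force: 0.0
```

Run:
```python
from h import *
c,z,up,ax=frame(.5968,.1957,-.078,0);sd=np.cross(z,up)
s=telemetry.get_state();print(s['clock'],s['wrist_force'])
img,p=shot('wrist','w6.png');im=img.astype(int);g=im.max(2);m=im.min(2)
def pl(uv,h):
    o,d=ray(p,uv);X=o+d*((c+h*z-o)@z)/(d@z)-c
    return np.round([X@up*1000,X@sd*1000,-np.degrees(np.arctan2(X@sd,X@up))],1)
for v in range(225,300,4):
    d=[u for u in range(290,350) if g[v,u]<75];w=[u for u in range(290,355) if m[v,u]>190]
    print(v,'dark',d[:1],d[-1:],np.mean(d) if d else '','white',w[:1],w[-1:])
    if d: print('   top',pl((np.mean(d),v),.072))
    if w: print('   ptr',pl((w[0],v),.012),pl((w[-1],v),.012))
```

```text
17.25 [ 0.12178989 -0.18026507 -0.2303685 ]
225 dark [308] [332] 316.3333333333333 white [335] [354]
   top [59.5  0.5 -0.5]
   ptr [ 85.7  18.3 -12.1] [ 85.8  37.  -23.3]
229 dark [307] [328] 317.5 white [290] [354]
   top [63.   1.4 -1.3]
   ptr [ 89.9 -26.1  16.2] [ 90.1  37.1 -22.4]
233 dark [307] [330] 318.5 white [290] [354]
   top [66.5  2.2 -1.9]
   ptr [ 94.2 -26.2  15.6] [ 94.4  37.3 -21.5]
237 dark [307] [331] 319.0 white [290] [354]
   top [70.   2.6 -2.1]
   ptr [ 98.6 -26.4  15. ] [ 98.8  37.4 -20.7]
241 dark [309] [331] 320.0 white [290] [354]
   top [73.6  3.4 -2.6]
   ptr [103.  -26.5  14.4] [103.2  37.5 -20. ]
245 dark [309] [331] 320.0 white [290] [354]
   top [77.2  3.4 -2.5]
   ptr [107.4 -26.7  13.9] [107.7  37.7 -19.3]
249 dark [309] [331] 320.0 white [290] [354]
   top [80.8  3.4 -2.4]
   ptr [111.9 -26.8  13.5] [112.1  37.8 -18.6]
253 dark [308] [331] 319.5 white [] []
   top [84.4  3.  -2. ]
257 dark [308] [331] 319.5 white [] []
   top [88.1  2.9 -1.9]
261 dark [307] [332] 319.5 white [] []
   top [91.8  2.9 -1.8]
265 dark [307] [332] 319.5 white [] []
   top [95.6  2.9 -1.8]
269 dark [308] [331] 319.5 white [333] [336]
   top [99.3  2.9 -1.7]
   ptr [135.   16.8  -7.1] [135.   19.9  -8.4]
273 dark [310] [329] 319.5 white [306] [336]
   top [103.2   2.9  -1.6]
   ptr [139.6 -11.1   4.5] [139.8  20.   -8.1]
277 dark [315] [324] 319.5 white [311] [332]
   top [107.    2.9  -1.5]
   ptr [144.4  -6.    2.4] [144.5  15.9  -6.3]
281 dark [] []  white [315] [328]
   ptr [149.2  -1.9   0.7] [149.3  11.7  -4.5]
285 dark [] []  white [321] [323]
   ptr [154.1   4.4  -1.6] [154.1   6.5  -2.4]
289 dark [] []  white [] []
293 dark [] []  white [] []
297 dark [] []  white [] []
```

The handle's top (−1.7°) now lines up with the pointer's midline (about −1.9°). I'm handing in.

```bash
python3 -c "
from h import *
print(env.hand_in())"
```

```text
the job is handed in; nothing more can be done
None
```

The job is handed in at about 17 s: the isolator is off, and the plate was turned clockwise past the pointer, on for one full turn and released with its handle at the pointer (about 2° overshoot, turned back by hand); no tool or loose part was handled, though I took no last look at the bench.

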